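# Planters back on their own saucers

## Task

The four clay planters have been put back on each other's saucers. Stand every planter upright in the middle of the saucer of its own shape (round, square, six-sided, oval) with its sides lined up with the saucer's, setting them down gently; the banding wheel is free if you need to put one aside. Leave the saucers and the tool jar where they are.

Things in the scene. Friction and masses are not known exactly. Their poses are not given: they have to be found in the camera images.
- pot_round_mid (a point): Open, empty round planter of unglazed tan clay, a circular outline. Outside diameter 62 mm (foot 54), 86 mm tall. Walls 5 mm, upright outside; the lowest 8 mm are a foot set in 4 mm all round. About 0.22 kg. This point: its centre, 43 mm above its underside; z up its axis. Starts in a saucer of another shape.
- pot_square_mid (a point): Open, empty square planter of unglazed tan clay, slightly rounded corners. 60 by 60 mm outside (foot 52), 76 mm tall. Walls 5 mm, upright outside; the lowest 8 mm are a foot set in 4 mm all round. About 0.22 kg. This point: its centre, 38 mm above its underside; z up its axis, x and y are square to its flat sides. Starts in a saucer of another shape.
- pot_hex_mid (a point): Open, empty hexagonal planter of unglazed tan clay, six flat sides. 62 mm across flats, 72 mm across corners (foot 54 across flats), 80 mm tall. Walls 5 mm, upright outside; the lowest 8 mm are a foot set in 4 mm all round. About 0.22 kg. This point: its centre, 40 mm above its underside; z up its axis, two of its corners lie on +x and -x and two of its flats face +y and -y. Starts in a saucer of another shape.
- pot_oval_mid (a point): Open, empty oval planter of unglazed tan clay, two straight long sides and half-round ends. 78 mm long by 54 mm wide outside (foot 70 by 46), 72 mm tall. Walls 5 mm, upright outside; the lowest 8 mm are a foot set in 4 mm all round. About 0.22 kg. This point: its centre, 36 mm above its underside; z up its axis, x runs along its length and y across its width, square to the straight sides. Starts in a saucer of another shape.
- saucer_round: Round saucer (drip tray) of the same tan clay, loose on the table: floor 6 mm thick, upright lip to 16 mm above the table. 96 mm outside, 84 mm inside the lip. Origin: centre of its underside, on the table; z up. Planters stand on its floor. At the start a planter of another shape stands in it.
- saucer_square: Square saucer (drip tray) of the same tan clay, loose on the table: floor 6 mm thick, upright lip to 16 mm above the table. 96 by 96 mm outside, 84 by 84 mm inside the lip, corners slightly rounded. Origin: centre of its underside, on the table; z up, x and y square to its sides. Planters stand on its floor. At the start a planter of another shape stands in it.
- saucer_hex: Hexagonal saucer (drip tray) of the same tan clay, loose on the table: floor 6 mm thick, upright lip to 16 mm above the table. 96 mm across flats outside, 84 mm inside the lip. Origin: centre of its underside, on the table; z up, two corners on +x and -x, two flats facing +y and -y. Planters stand on its floor. At the start a planter of another shape stands in it.
- saucer_oval: Oval saucer (drip tray) of the same tan clay, loose on the table: floor 6 mm thick, upright lip to 16 mm above the table. Two straight sides and half-round ends, 116 by 92 mm outside, 104 by 80 mm inside the lip. Origin: centre of its underside, on the table; z up, x along its length. Planters stand on its floor. At the start a planter of another shape stands in it.
- wheel_top (a point): Banding wheel (potter's hand turntable): cast aluminium base 164 mm across standing fixed on the table, a spindle, and a head that turns under a light push, topped by a flat dark hardboard disc 150 mm across. This point is the centre of the disc's top face, 56 mm above the table. Empty at the start; a planter may be set down on it.
- tool_jar: Bystander on the work's left edge: pale jar 76 mm across, 95 mm tall, its brushes and wooden tools reaching about 225 mm above the table. Origin: centre of its underside. (Out of the way and under 55 mm high: a small dark pinch pot about 0.45 m ahead and 0.38 m to the right of the robot; a rolling pin 0.83 m ahead.)
There are look-alikes about, which are no part of the job. Leave any green or orange look-alike of the part that bears pot_oval_mid alone.

How it is judged:
By the outcome, as a careful person would: the job done as asked, in the order asked, and still so for the second after the job is handed in, with the robot touching nothing.
It also fails if it takes over 134 s, if anything falls off the work surface, if the arm or the gripper's body presses on something with over 40 N, if the wrist force passes 120 N, or if a joint passes its speed limit or range.

## Robot

A 6-joint arm with a two-finger parallel gripper is mounted at the origin on the work surface. World frame = base frame: x ahead of the robot, y to its left, z up, the work surface at z = 0. Lengths are in m, angles in rad, forces in N, time in s.
With the tool pointing down it reaches from about 0.2 to 0.875 m from the base axis. Payload 3.4 kg.
Tool frame: the origin (TCP) lies midway between the tips of the shut fingers; the grasp point (between the pads) lies 19 mm behind it; z points along the fingers, y is the direction in which the jaws open and shut (so a half turn about z gives the same grasp; the last joint's range is limited). The gripper opens to 94 mm and grips with 3 to 60 N. Pads are 16 mm wide; open, the fingers measure 119 mm over their backs; the gripper's body (75 mm by 177 mm) begins 78 mm behind the grasp point.
Start: joints at [-1.296, 0.276, 1.505, -0, 1.361, -0.121], TCP at [0.222, -0.531, 0.178] pointing down, gripper open.
Joint ranges: [-2.89, 2.89], [-0.75, 2.08], [0.22, 2.7], [-1.18, 4.32], [0.11, 2.71], [-2.7, 2.7]. Speed limits (rad/s): [2.57, 2.57, 3.14, 3.14, 3.14, 3.14].

## Interface

Orientations are given as a 3x3 rotation matrix whose columns are the frame's x, y, z axes.
In Python, from workcell import env gives the robot as it stands. The module is installed in compiled form; this text tells all that it offers.
- The arm moves only by the tool jog_arm, never from a script. Its argument "steps" is a list that holds one entry, the list of rows, each a list of 5 numbers: the gripper's target within -1 to 1 (shut at 1, half-way at 0, fully open at -1), then the shift along the tool's x, y, z in m, then the turn about the tool's z in units of 8 degrees (1.0 is 8 degrees). In form: [[[fingers, tx, ty, tz, roll], ...]]. A call has 1 to 12 rows; each row is the pose to reach, as a shift and turn from the pose commanded when the call began, along the tool's axes at that moment; what a row does not reach only later rows make up. A row lasts 1/8 s, in which the tool goes at most 62.5 mm and 10.7 degrees, less where a joint would pass 70% of its speed; a pose out of reach is approached as far as the arm can. A call with a gripper value outside its range is refused whole. The fingers move at their own pace and stop on an object; "grip_force" is the grip in N (left out, the last holds). Time passes only in rows, so rows that repeat a pose let the fingers close. It gives the time, the measured TCP pose, the force and the opening at its end, in the units of the state.
- env.get_obs(): the state, without advancing time (a new reading comes with each control period).
- env.read_camera(name): name is "side" or "top" or "wrist"; returns a dict with "pixels" (384x512x3 uint8, red, green, blue), "range_z" (384x512 float32, m along the optical axis (not along the pixel's ray), 0 where there is no reading), "intrinsics" (3x3 intrinsics, pixels), "distortion" ([k1, k2, p1, p2, k3] as OpenCV has them; the pictures are not rectified), "world_from_camera" (4x4, takes a point from camera to world coordinates). Camera axes: x right, y up, looking along -z (the intrinsics and any distortion apply to the point x, -y, -z); pixel columns grow to the right and rows downward; lengths in m; the calibration is good to about 2 mm. A picture is of the moment at which its call begins.
- env.sign_off(): hands the job in, once; it reports no verdict.
Trained networks look in a picture, given as the dict that the camera call returned (one of the last four; its "shot" number tells which), for a name from the list of things; names that differ only in an ending like _2 or _b are one class to them, and where a whole thing is asked for, a point or a joint stands for the part that bears it (a point fixed in the world has none). Each returns a list of dicts, best first, with "confidence" (0 to 1); they miss things now and then, are a little off and sometimes report something else, mostly with a low value. They report only what shows in the picture. A call takes as long as a camera call. They do not tell look-alikes from the thing itself.
- env.spot_in(picture, query): "extent" ([left, top, right, bottom] in pixels, round what is visible of it).
The state is a dict: "time_s": time; "qpos": joint angles; "joint_velocities": joint speeds; "effort": joint torques, N m; "eef_pos": TCP position; "tcp_rot": TCP orientation; "force": force on the tool from outside, world axes, zero at the start; "wrist_torque": the same for the moment, N m; "grip_width": finger opening in m.
Only numpy, scipy, OpenCV 4.12 (cv2) and the standard library are available. Lean on these libraries where they do the work, as an engineer would, in place of code of your own. Each camera call takes 0.05 s, during which the arm holds its last target. There are 200 camera calls.

## Working session

There is one attempt and no reset: what is moved stays moved. The work goes in short steps, Python scripts to look and compute and a tool call to move; the robot and the scene stay as the last step left them, time stands still between calls to the robot, and variables do not carry over. Pictures are saved under pics/ and viewed, about 12 in all and at most 16, crops included, and the job is handed in when it is done.

Besides the shell and the picture viewer there is one more tool, called after "Emit:" in YAML: its name, and indented under it one key for each argument. jog_arm: Moves the arm, as the interface text tells. Its arguments: {"type":"object","properties":{"steps":{"type":"array"},"grip_force":{"type":"number"}},"required":["steps"]}

```bash
mkdir -p pics
cat > h.py <<'E'
import numpy as np, cv2
from workcell import env
def shot(n,save=None):
    p=env.read_camera(n)
    if save: cv2.imwrite('pics/'+save,p['pixels'][:,:,::-1])
    return p
def cloud(p):
    K=np.array(p['intrinsics']);d=np.array(p['distortion'],float);z=p['range_z'];h,w=z.shape
    u,v=np.meshgrid(np.arange(w),np.arange(h))
    q=cv2.undistortPoints(np.stack([u,v],-1).reshape(-1,1,2).astype(np.float32),K,d).reshape(h,w,2)
    P=np.stack([q[...,0]*z,-q[...,1]*z,-z],-1);T=np.array(p['world_from_camera'])
    W=P@T[:3,:3].T+T[:3,3]; W[z<=0]=np.nan
    return W
E
python3 - <<'E'
from h import *
o=env.get_obs();print({k:np.round(v,3).tolist() for k,v in o.items()})
for n in('top','side'):
    p=shot(n,n+'1.png');W=cloud(p);print(n,np.round(p['world_from_camera'],2).tolist(),np.round(p['intrinsics'],0).tolist())
    for q in('pot_round_mid','pot_square_mid','pot_hex_mid','pot_oval_mid','saucer_round','saucer_square','saucer_hex','saucer_oval','wheel_top','tool_jar'):
        for r in env.spot_in(p,q)[:3]:
            l,t,R,b=np.array(r['extent']).astype(int);c=W[max(t,0):b,max(l,0):R].reshape(-1,3);c=c[~np.isnan(c[:,0])]
            print(q,round(r['confidence'],2),[l,t,R,b],np.round(np.median(c,0),3) if len(c) else '',np.round(np.nanmax(c[:,2]),3) if len(c) else '')
E
```

```text
{'time_s': 0.0, 'qpos': [-1.296, 0.277, 1.506, 0.0, 1.361, -0.121], 'joint_velocities': [0.001, -0.0, -0.0, -0.0, 0.001, 0.0], 'effort': [0.002, -40.458, -23.723, 0.071, 0.034, -0.0], 'eef_pos': [0.222, -0.53, 0.177], 'tcp_rot': [[0.923, 0.386, -0.0], [0.386, -0.923, 0.002], [0.0, -0.002, -1.0]], 'force': [0.429, 0.367, -0.415], 'wrist_torque': [0.025, -0.032, -0.034], 'grip_width': 0.094}
top [[-0.01, 0.98, -0.18, 0.28], [-1.0, -0.01, 0.0, 0.04], [0.0, 0.18, 0.98, 1.21], [0.0, 0.0, 0.0, 1.0]] [[409.0, 0.0, 257.0], [0.0, 409.0, 184.0], [0.0, 0.0, 1.0]]
pot_round_mid 0.61 [np.int64(219), np.int64(189), np.int64(239), np.int64(216)] [0.449 0.123 0.019] 0.096
pot_square_mid 0.68 [np.int64(260), np.int64(126), np.int64(288), np.int64(159)] [ 0.628 -0.011  0.018] 0.087
pot_hex_mid 0.82 [np.int64(184), np.int64(127), np.int64(206), np.int64(156)] [0.636 0.225 0.036] 0.091
pot_oval_mid 0.77 [np.int64(353), np.int64(236), np.int64(385), np.int64(256)] [ 0.316 -0.284  0.013] 0.078
pot_oval_mid 0.68 [np.int64(354), np.int64(186), np.int64(380), np.int64(214)] [ 0.451 -0.285  0.014] 0.077
pot_o
[... 1783 characters left out ...]
p.int64(292), np.int64(295), np.int64(348)] [ 0.443 -0.285  0.036] 0.073
saucer_round 0.66 [np.int64(233), np.int64(255), np.int64(277), np.int64(294)] [ 0.43  -0.175  0.015] 0.078
saucer_square 0.75 [np.int64(292), np.int64(149), np.int64(326), np.int64(173)] [0.619 0.194 0.013] 0.061
saucer_hex 0.86 [np.int64(308), np.int64(207), np.int64(356), np.int64(233)] [ 0.611 -0.04   0.014] 0.068
saucer_oval 0.86 [np.int64(227), np.int64(175), np.int64(263), np.int64(207)] [0.439 0.092 0.012] 0.07
wheel_top 0.84 [np.int64(322), np.int64(240), np.int64(414), np.int64(328)] [ 0.624 -0.239  0.053] 0.058
tool_jar 0.87 [np.int64(216), np.int64(66), np.int64(246), np.int64(147)] [0.438 0.388 0.012] 0.218
```

Run:
```python
import cv2,numpy as np
a=cv2.imread('pics/top1.png')[95:275,90:400];b=cv2.imread('pics/side1.png')[50:370,140:450]
a=cv2.resize(a,(800,464),interpolation=3);cv2.imwrite('pics/a1.png',a)
cv2.imwrite('pics/b1.png',cv2.resize(b,(580,599),interpolation=3))
```

```text
(no output)
```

View pics/a1.png

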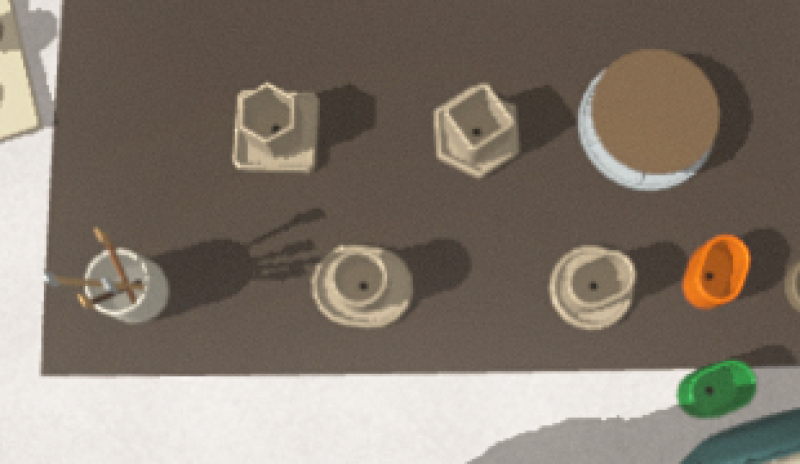

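View pics/b1.png

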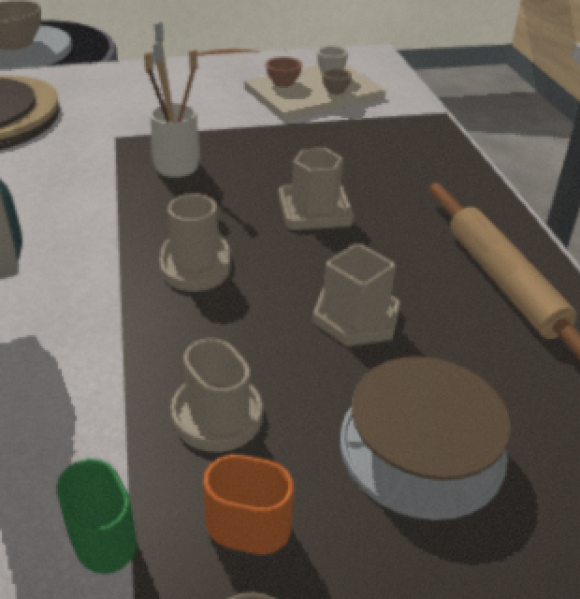

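The pictures show two swaps: the hex pot is in the square saucer (top crop 267,130) and the square pot is in the hex saucer (477,130). The round pot is in the oval saucer (362,285) and the oval pot is in the round saucer (592,285). The orange (717,272) and green (717,390) ovals are look-alikes, and the wheel is empty (655,115). Next I fit the shapes to the depth data.

```bash
cat >> h.py <<'E'
from scipy.optimize import least_squares
def sdf(kind,size,q):
    x,y=np.abs(q[:,0]),np.abs(q[:,1])
    if kind=='round': return np.hypot(x,y)-size[0]/2
    if kind=='square': return np.maximum(x,y)-size[0]/2
    if kind=='hex': return np.maximum(y,x*np.sqrt(3)/2+y/2)-size[0]/2
    if kind=='oval': return np.hypot(np.maximum(x-(size[0]-size[1])/2,0),y)-size[1]/2
SZ={'round':(.062,),'square':(.060,),'hex':(.062,),'oval':(.078,.054)}
SS={'round':(.096,),'square':(.096,),'hex':(.096,),'oval':(.116,.092)}
HT={'round':.086,'square':.076,'hex':.080,'oval':.072}
SYM={'round':1,'square':90,'hex':60,'oval':180}
def fit(kind,pts,size,wall,c0):
    best=None
    for a0 in np.arange(0,180,15):
        def f(p):
            c,s=np.cos(p[2]),np.sin(p[2]);d=pts-p[:2]
            q=np.c_[c*d[:,0]+s*d[:,1],-s*d[:,0]+c*d[:,1]]
            e=np.abs(sdf(kind,size,q)+wall/2)
            return np.maximum(e-wall/2*.6,0)*1e3+e*100
        r=least_squares(f,[*c0,np.radians(a0)],loss='soft_l1',x_scale=[.001,.001,.02])
        if best is None or r.cost<best.cost: best=r
    return best.x[:2],np.degrees(best.x[2])%SYM[kind],best.cost/len(pts)
def meas(W,pot=None,pc=None,sau=None,sc=None,base=.006,tol=.006,rad=.065):
    """W: cloud; pot kind near pc; saucer kind near sc"""
    W=W.reshape(-1,3);W=W[~np.isnan(W[:,0])];out={}
    for kind,c,S,wall,zt,nm in((pot,pc,SZ,.005,None if pot is None else HT[pot]+base,'pot'),(sau,sc,SS,.006,.016,'sau')):
        if kind is None: continue
        m=(np.hypot(*(W[:,:2]-c).T)<rad)&(np.abs(W[:,2]-zt)<(tol if nm=='pot' else .0035))
        p=W[m]
        if len(p)<8: print(nm,kind,'few',len(p));continue
        cc,a,e=fit(kind,p[:,:2],S[kind],wall,np.median(p[:,:2],0) if nm=='pot' else c)
        print(nm,kind,np.round(cc*1e3,1),'ang',round(a,1),'n',len(p),'z',round(np.median(p[:,2])*1e3,1),'cost',round(e,2))
        out[nm]=(cc,a)
    return out
E
python3 - <<'E'
from h import *
T=[('hex','square',(.622,.215)),('square','hex',(.612,-.018)),('round','oval',(.443,.115)),('oval','round',(.436,-.148))]
Ws=[cloud(shot(n)) for n in('top','side')]
for W in Ws:
    for p,s,c in T: meas(W,p,c,s,c)
    V=W.reshape(-1,3);m=(np.hypot(V[:,0]-.62,V[:,1]+.22)<.1)&(abs(V[:,2]-.056)<.005);h=cv2.minEnclosingCircle(V[m][:,:2].astype(np.float32));print('wheel',h,V[m].mean(0))
    for c in((.451,-.285),(.316,-.284)):
        m=(np.hypot(V[:,0]-c[0],V[:,1]-c[1])<.06)&(V[:,2]>.065);print('lookalike',V[m].min(0),V[m].max(0))
E
```

```text
pot hex [627.1 221.1] ang 59.8 n 134 z 85.3 cost 0.16
sau square [600.4 218.9] ang 9.6 n 281 z 16.1 cost 9.2
pot square [619.7 -15. ] ang 34.8 n 145 z 81.0 cost 0.15
sau hex [593.7 -16. ] ang 2.3 n 279 z 16.1 cost 12.26
pot round [439.3 118.1] ang 0.6 n 126 z 91.4 cost 0.16
sau oval [416.2 111.8] ang 107.9 n 350 z 16.1 cost 14.37
pot oval [ 435.5 -142.1] ang 112.1 n 130 z 77.6 cost 0.13
sau round [ 407.7 -134.2] ang 0.9 n 338 z 16.2 cost 12.52
wheel ((0.6336948275566101, -0.2175164371728897), 0.07654880732297897) [ 0.63208022 -0.21727723  0.05701515]
lookalike [ 0.40946191 -0.31052899  0.06518914] [ 0.48127526 -0.25056327  0.07702217]
lookalike [ 0.28566669 -0.30913051  0.06575876] [ 0.34412774 -0.23483847  0.07733869]
pot hex [626.1 221.4] ang 0.6 n 108 z 82.5 cost 0.2
sau square [626.6 227.1] ang 88.6 n 154 z 14.0 cost 4.8
pot square [619.  -14.5] ang 33.8 n 195 z 78.8 cost 0.14
sau hex [622.8 -11. ] ang 0.4 n 244 z 14.8 cost 3.48
pot round [440.8 118.1] ang 0.7 n 129 z 88.4 cost 0.19
sau oval [442.5 128.5] ang 82.3 n 147 z 13.9 cost 6.48
pot oval [ 436.7 -143.5] ang 111.5 n 270 z 75.6 cost 0.26
sau round [ 435.6 -141.2] ang 0.8 n 358 z 14.9 cost 3.27
wheel ((0.6325435638427734, -0.21751148998737335), 0.07613217085599899) [ 0.63094487 -0.22280614  0.05478792]
lookalike [ 0.40898437 -0.31188951  0.06503793] [ 0.48345965 -0.24962505  0.07264797]
lookalike [ 0.28410522 -0.31130914  0.06501791] [ 0.34534197 -0.23396781  0.07315481]
```

Emit:
jog_arm:
  steps:
    - [[-1,0.663,-0.538,-0.06,2.84],[-1,0.663,-0.538,-0.06,2.84],[-1,0.663,-0.538,-0.06,2.84],[-1,0.663,-0.538,-0.06,2.84],[-1,0.663,-0.538,-0.06,2.84],[-1,0.663,-0.538,-0.06,2.84],[-1,0.663,-0.538,-0.06,2.84],[-1,0.663,-0.538,-0.06,2.84],[-1,0.663,-0.538,-0.06,2.84],[-1,0.663,-0.538,-0.06,2.84],[-1,0.663,-0.538,-0.06,2.84],[-1,0.663,-0.538,-0.06,2.84]]
  grip_force: 25

```text
time_s: 2.7
eef_pos: [0.5761, 0.129, 0.2308]
tcp_rot: [[1.0, -0.0, 0.001], [-0.0, -1.0, -0.0], [0.001, 0.0, -1.0]]
force: [0.8, -0.6, 0.4]
grip_width: 0.0939
```

```bash
cat >> h.py <<'E'
def sau(W,kind,c,pot=None,pp=None,pa=0,quiet=0):
    """saucer fit; pot outline (grown 4 mm) excluded"""
    W=W.reshape(-1,3);W=W[~np.isnan(W[:,0])]
    m=(np.hypot(*(W[:,:2]-c).T)<.07)&(np.abs(W[:,2]-.016)<.003);p=W[m][:,:2]
    if pot:
        d=p-pp;a=np.radians(pa);q=np.c_[np.cos(a)*d[:,0]+np.sin(a)*d[:,1],-np.sin(a)*d[:,0]+np.cos(a)*d[:,1]]
        p=p[sdf(pot,SZ[pot],q)>.004]
    cc,a,e=fit(kind,p,SS[kind],.006,c);print('sau',kind,np.round(cc*1e3,1),'ang',round(a,1),'n',len(p),'cost',round(e,2));return cc,a
def go(x,y,z,psi):
    o=env.get_obs();R=np.array(o['tcp_rot']);d=R.T@(np.array([x,y,z])-o['eef_pos'])
    p0=np.degrees(np.arctan2(R[1,0],R[0,0]));r=(p0-psi+180)%360-180
    print('GO',(x,y,z,psi),np.round(d,4),'roll',round(r/8,3),'t',round(o['time_s'],2))
PP={'hex':((.6266,.2212),0),'square':((.6193,-.0148),34.3),'round':((.440,.118),0),'oval':((.436,-.1428),111.8)}
E
python3 - <<'E'
from h import *
T=[('hex','square',(.622,.221)),('square','hex',(.619,-.014)),('round','oval',(.440,.118)),('oval','round',(.436,-.143))]
W=cloud(shot('top'))
for p,s,c in T: sau(W,s,c,p,*PP[p])
V=W.reshape(-1,3);m=(np.hypot(V[:,0]-.55,V[:,1]-.118)<.03);print('table z',np.median(V[m][:,2]))
p=shot('wrist','w1.png');W=cloud(p);print(np.round(p['world_from_camera'],3).tolist())
try:
    meas(W,'hex',(.6266,.2212)); sau(W,'square',(.622,.221),'hex',*PP['hex'])
except Exception as e: print(e)
go(.6266,.2212,.2,0)
E
```

```text
sau square [627.  222.2] ang 88.8 n 121 cost 0.18
sau hex [622.  -15.5] ang 2.7 n 123 cost 0.21
sau oval [427.6 112.6] ang 159.0 n 12 cost 0.06
sau round [ 436.  -142.4] ang 0.2 n 111 cost 0.39
table z 0.636675934426268
[[0.004, 0.972, 0.236, 0.648], [-1.0, 0.006, -0.006, 0.135], [-0.007, -0.236, 0.972, 0.436], [0.0, 0.0, 0.0, 1.0]]
pot hex [627.  222.6] ang 59.4 n 824 z 82.9 cost 0.11
sau square [626.8 223.7] ang 87.2 n 628 cost 0.1
GO (0.6266, 0.2212, 0.2, 0) [ 0.0492 -0.0882  0.0304] roll 0.037 t 2.8
```

View pics/w1.png

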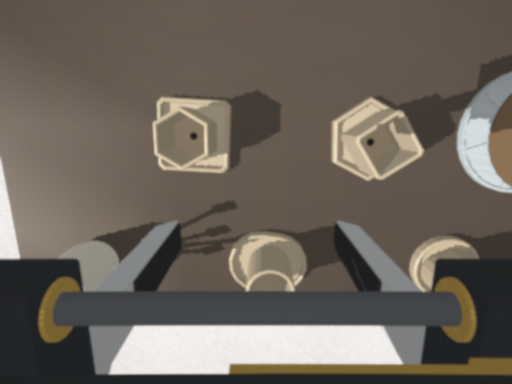

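Emit:
jog_arm:
  steps:
    - [[-1,0.049,-0.089,0.03,0],[-1,0.049,-0.089,0.06,0],[-1,0.049,-0.089,0.11,0],[-1,0.049,-0.089,0.16,0],[-1,0.049,-0.089,0.185,0],[-1,0.049,-0.089,0.185,0],[1,0.049,-0.089,0.185,0],[1,0.049,-0.089,0.185,0],[1,0.049,-0.089,0.185,0],[1,0.049,-0.089,0.185,0],[1,0.049,-0.089,0.185,0],[1,0.049,-0.089,0.185,0]]
  grip_force: 25

```text
time_s: 4.3
eef_pos: [0.6255, 0.2171, 0.0471]
tcp_rot: [[1.0, -0.001, 0.003], [-0.001, -1.0, 0.002], [0.003, -0.002, -1.0]]
force: [-0.1, 2.3, 6.0]
grip_width: 0.0621
```

Emit:
jog_arm:
  steps:
    - [[1,0,0,-0.03,0],[1,0,0,-0.08,0],[1,0,0,-0.13,0],[1,0.006,0.05,-0.14,0],[1,0.006,0.11,-0.14,0],[1,0.006,0.17,-0.14,0],[1,0.006,0.23,-0.14,0],[1,0.006,0.29,-0.14,0],[1,0.006,0.35,-0.14,0],[1,0.006,0.4,-0.14,0],[1,0.006,0.434,-0.14,0],[1,0.006,0.434,-0.14,0]]

```text
time_s: 5.8
eef_pos: [0.6285, -0.2213, 0.1839]
tcp_rot: [[1.0, -0.005, -0.003], [-0.005, -1.0, -0.001], [-0.003, 0.001, -1.0]]
force: [-0.8, 0.4, -2.4]
grip_width: 0.0618
```

Emit:
jog_arm:
  steps:
    - [[1,0.0,0,0.03,0],[1,0.0,0,0.06,0],[1,0,0,0.075,0],[1,0,0,0.08,0],[1,0,0,0.083,0],[1,0,0,0.085,0],[1,0,0,0.085,0]]

```text
time_s: 6.68
eef_pos: [0.6303, -0.2181, 0.1012]
tcp_rot: [[1.0, -0.001, 0.001], [-0.001, -1.0, -0.001], [0.001, 0.001, -1.0]]
force: [-0.6, 0.6, -2.6]
grip_width: 0.0622
```

Emit:
jog_arm:
  steps:
    - [[1,0,0,0.002,0],[1,0,0,0.003,0],[1,0,0,0.004,0],[1,0,0,0.004,0]]

```text
time_s: 7.18
eef_pos: [0.6302, -0.218, 0.0971]
tcp_rot: [[1.0, -0.001, 0.001], [-0.001, -1.0, -0.0], [0.001, 0.0, -1.0]]
force: [-0.4, 0.8, 1.4]
grip_width: 0.0618
```

Emit:
jog_arm:
  steps:
    - [[-0.6,0,0,0.004,0],[-1,0,0,0.004,0],[-1,0,0,0.004,0],[-1,0,0,-0.03,0],[-1,0,0,-0.09,0],[-1,-0.005,-0.04,-0.1,-1],[-1,-0.011,-0.1,-0.1,-2.2],[-1,-0.011,-0.15,-0.1,-3.4],[-1,-0.011,-0.2,-0.1,-4.29],[-1,-0.011,-0.203,-0.1,-4.29],[-1,-0.011,-0.203,-0.1,-4.29],[-1,-0.011,-0.203,-0.1,-4.29]]

```text
time_s: 8.68
eef_pos: [0.6194, -0.0165, 0.1964]
tcp_rot: [[0.827, 0.562, 0.0], [0.562, -0.827, -0.001], [-0.0, 0.001, -1.0]]
force: [0.1, -0.4, 0.4]
grip_width: 0.0941
```

Run:
```python
from h import *
W=cloud(shot('wrist'));T=cloud(shot('top'))
for nm,w in(('w',W),('t',T)):
  try:
    print(nm);meas(w,'square',(.6193,-.0148)); sau(w,'hex',(.622,-.0148),'square',*PP['square'])
  except Exception as e: print(e)
meas(T,'hex',(.632,-.218),base=.056)
sau(T,'square',(.627,.223))
go(.6193,-.0148,.045,34.3)
```

```text
w
pot square [620. -13.] ang 33.6 n 972 z 79.0 cost 0.12
sau hex [621.9 -13.2] ang 3.2 n 552 cost 0.04
t
pot square [619.9 -15.2] ang 34.4 n 31 z 82.2 cost 0.11
sau hex [625.5 -13.4] ang 57.5 n 8 cost 0.02
pot hex [ 631.8 -212.5] ang 58.7 n 147 z 135.6 cost 0.27
sau square [627.1 222.1] ang 87.4 n 196 cost 0.41
GO (0.6193, -0.0148, 0.045, 34.3) [ 0.001  -0.0014  0.1514] roll -0.018 t 8.78
```

Emit:
jog_arm:
  steps:
    - [[-1,0.001,-0.001,0.05,0],[-1,0.001,-0.001,0.1,0],[-1,0.001,-0.001,0.14,0],[-1,0.001,-0.001,0.152,0],[-1,0.001,-0.001,0.152,0],[1,0.001,-0.001,0.152,0],[1,0.001,-0.001,0.152,0],[1,0.001,-0.001,0.152,0],[1,0.001,-0.001,0.152,0],[1,0.001,-0.001,0.152,0],[1,0.001,-0.001,0.152,0]]

```text
time_s: 10.15
eef_pos: [0.6197, -0.0135, 0.0451]
tcp_rot: [[0.826, 0.563, 0.001], [0.563, -0.826, 0.0], [0.001, 0.0, -1.0]]
force: [-0.1, 0.8, 5.7]
grip_width: 0.0593
```

Run:
```python
from h import *
go(.627,.2227,.2,-2)
```

```text
GO (0.627, 0.2227, 0.2, -2) [ 0.1392 -0.191  -0.1549] roll 4.535 t 10.15
```

Emit:
jog_arm:
  steps:
    - [[1,0,0,-0.03,0],[1,0,0,-0.06,0],[1,0.03,-0.05,-0.06,1.2],[1,0.06,-0.095,-0.06,2.4],[1,0.1,-0.145,-0.06,3.6],[1,0.139,-0.191,-0.06,4.53],[1,0.139,-0.191,-0.06,4.53],[1,0.139,-0.191,-0.04,4.53],[1,0.139,-0.191,-0.02,4.53],[1,0.139,-0.191,-0.01,4.53],[1,0.139,-0.191,-0.006,4.53],[1,0.139,-0.191,-0.006,4.53]]

```text
time_s: 11.65
eef_pos: [0.6269, 0.2221, 0.0506]
tcp_rot: [[0.999, -0.035, 0.0], [-0.035, -0.999, -0.0], [0.0, 0.0, -1.0]]
force: [-0.4, 0.1, -2.3]
grip_width: 0.0597
```

Run:
```python
from h import *
T=cloud(shot('top'));meas(T,'hex',(.632,-.218),base=.056)
p=shot('side','s2.png');S=cloud(p);meas(S,'square',(.627,.2227),base=.008,tol=.012);meas(S,'hex',(.632,-.218),base=.056);sau(S,'square',(.627,.2227))
go(.627,.2227,.0451,-2)
```

```text
pot hex [ 631.8 -212.5] ang 59.9 n 151 z 135.6 cost 0.27
pot square [626.2 218.8] ang 87.0 n 263 z 82.9 cost 1.91
pot hex [ 631.  -212.8] ang 59.7 n 347 z 133.5 cost 0.13
sau square [626.3 224.1] ang 85.2 n 84 cost 2.68
GO (0.627, 0.2227, 0.0451, -2) [-0.0004 -0.0002  0.0062] roll 0.004 t 11.75
```

Emit:
jog_arm:
  steps:
    - [[1,0,0,0.003,0],[1,0,0,0.0045,0],[1,0,0,0.0055,0],[1,0,0,0.006,0],[1,0,0,0.006,0]]

```text
time_s: 12.38
eef_pos: [0.6267, 0.2226, 0.0452]
tcp_rot: [[0.999, -0.034, 0.0], [-0.034, -0.999, 0.0], [0.0, -0.0, -1.0]]
force: [-2.3, 0.1, 4.4]
grip_width: 0.0595
```

Emit:
jog_arm:
  steps:
    - [[-0.5,0,0,0.006,0],[-1,0,0,0.006,0],[-1,0,0,0.006,0],[-1,0,0,-0.03,0],[-1,0,0,-0.09,0],[-1,-0.03,0,-0.14,0],[-1,-0.03,0,-0.15,0],[-1,-0.03,0,-0.15,0]]

```text
time_s: 13.38
eef_pos: [0.5973, 0.2236, 0.1948]
tcp_rot: [[0.999, -0.034, 0.002], [-0.034, -0.999, 0.0], [0.002, -0.0, -1.0]]
force: [1.0, -0.1, -1.4]
grip_width: 0.0941
```

Run:
```python
from h import *
W=cloud(shot('wrist','w2.png'));
r=meas(W,'square',(.627,.2227));sau(W,'square',(.627,.2227),'square',*r['pot'])
S=cloud(shot('side'));r=meas(S,'square',(.627,.2227));sau(S,'square',(.627,.2227),'square',*r['pot'])
go(.6314,-.2126,.21,0)
```

```text
pot square [627.6 222.1] ang 87.7 n 1028 z 79.0 cost 0.11
sau square [626.8 223.9] ang 87.1 n 881 cost 0.08
pot square [625.8 220.5] ang 88.5 n 116 z 78.5 cost 0.26
sau square [625.5 222.1] ang 87.7 n 82 cost 0.13
GO (0.6314, -0.2126, 0.21, 0) [ 0.0501  0.4343 -0.0173] roll -0.247 t 13.47
```

View pics/w2.png

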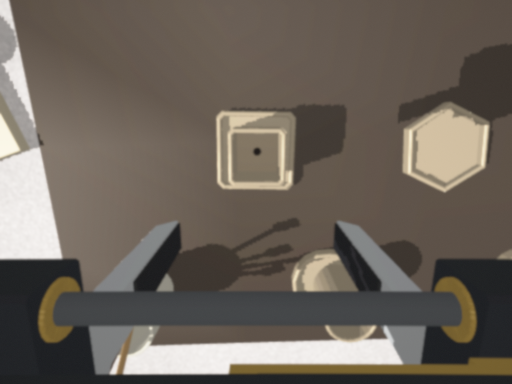

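Emit:
jog_arm:
  steps:
    - [[-1,0.01,0.06,-0.017,-0.25],[-1,0.02,0.12,-0.017,-0.25],[-1,0.03,0.18,-0.017,-0.25],[-1,0.04,0.24,-0.017,-0.25],[-1,0.045,0.3,-0.017,-0.25],[-1,0.05,0.36,-0.017,-0.25],[-1,0.05,0.41,-0.017,-0.25],[-1,0.05,0.434,-0.017,-0.25],[-1,0.05,0.434,-0.017,-0.25],[-1,0.05,0.434,-0.017,-0.25]]

```text
time_s: 14.72
eef_pos: [0.6319, -0.21, 0.211]
tcp_rot: [[1.0, 0.002, -0.001], [0.002, -1.0, 0.002], [-0.001, -0.002, -1.0]]
force: [-0.1, 1.3, -0.1]
grip_width: 0.0939
```

Run:
```python
from h import *
W=cloud(shot('wrist'));meas(W,'hex',(.6314,-.2126),base=.056)
go(.6314,-.2126,.097,0)
```

```text
pot hex [ 631.6 -212.2] ang 59.8 n 1118 z 133.0 cost 0.11
GO (0.6314, -0.2126, 0.097, 0) [-0.0006  0.003   0.1143] roll 0.019 t 14.78
```

Emit:
jog_arm:
  steps:
    - [[-1,0,0.0015,0.04,0],[-1,0,0.0015,0.08,0],[-1,0,0.0015,0.105,0],[-1,0,0.0015,0.114,0],[-1,0,0.0015,0.114,0],[1,0,0.0015,0.114,0],[1,0,0.0015,0.114,0],[1,0,0.0015,0.114,0],[1,0,0.0015,0.114,0],[1,0,0.0015,0.114,0],[1,0,0.0015,0.114,0]]

```text
time_s: 16.15
eef_pos: [0.6321, -0.2131, 0.0981]
tcp_rot: [[1.0, 0.001, 0.001], [0.001, -1.0, 0.0], [0.001, -0.0, -1.0]]
force: [0.1, 3.0, 3.5]
grip_width: 0.0611
```

Run:
```python
from h import *
T=cloud(shot('top'));sau(T,'hex',(.622,-.0145));S=cloud(shot('side'));sau(S,'hex',(.622,-.0145))
go(.622,-.014,.1,2.5)
```

```text
sau hex [622.1 -15.4] ang 2.5 n 164 cost 0.39
sau hex [621.6 -14.1] ang 3.2 n 210 cost 0.18
GO (0.622, -0.014, 0.1, 2.5) [-0.01   -0.1991 -0.0019] roll -0.308 t 16.25
```

Emit:
jog_arm:
  steps:
    - [[1,0,0,-0.03,0],[1,0,0,-0.04,0],[1,-0.005,-0.05,-0.04,-0.2],[1,-0.0095,-0.1,-0.04,-0.34],[1,-0.0095,-0.15,-0.04,-0.34],[1,-0.0095,-0.19,-0.04,-0.34],[1,-0.0095,-0.198,-0.03,-0.34],[1,-0.0095,-0.198,0.01,-0.34],[1,-0.0095,-0.198,0.035,-0.34],[1,-0.0095,-0.198,0.043,-0.34],[1,-0.0095,-0.198,0.044,-0.34],[1,-0.0095,-0.198,0.044,-0.34]]

```text
time_s: 17.75
eef_pos: [0.6232, -0.016, 0.0544]
tcp_rot: [[0.999, 0.048, 0.002], [0.048, -0.999, -0.001], [0.002, 0.001, -1.0]]
force: [0.6, 0.2, -2.7]
grip_width: 0.0618
```

Emit:
jog_arm:
  steps:
    - [[1,-0.0005,-0.001,0.003,0],[1,-0.0005,-0.001,0.005,0],[1,-0.0005,-0.001,0.006,0],[1,-0.0005,-0.001,0.0065,0],[1,-0.0005,-0.001,0.0065,0]]

```text
time_s: 18.38
eef_pos: [0.622, -0.0143, 0.0481]
tcp_rot: [[0.999, 0.048, 0.001], [0.048, -0.999, -0.0], [0.001, 0.0, -1.0]]
force: [-1.8, 1.5, 5.5]
grip_width: 0.0617
```

Emit:
jog_arm:
  steps:
    - [[-0.5,0,0,0,0],[-1,0,0,0,0],[-1,0,0,0,0],[-1,0,0,-0.03,0],[-1,0,0,-0.09,0],[-1,-0.03,0,-0.14,0],[-1,-0.04,0,-0.15,0],[-1,-0.04,0,-0.15,0]]

```text
time_s: 19.38
eef_pos: [0.5814, -0.0164, 0.1973]
tcp_rot: [[0.999, 0.048, 0.001], [0.048, -0.999, -0.0], [0.001, 0.0, -1.0]]
force: [-0.5, -0.5, 0.3]
grip_width: 0.0942
```

Run:
```python
from h import *
for n in('wrist','side'):
    W=cloud(shot(n));r=meas(W,'hex',(.622,-.0143));sau(W,'hex',(.622,-.0143),'hex',*r['pot'])
go(.436,-.1428,.2,111.8)
```

```text
pot hex [620.9 -13.6] ang 2.2 n 962 z 83.1 cost 0.11
sau hex [622.  -13.2] ang 3.0 n 744 cost 0.05
pot hex [620.1 -15.1] ang 1.8 n 179 z 82.7 cost 0.16
sau hex [621.6 -13.6] ang 3.3 n 165 cost 0.17
GO (0.436, -0.1428, 0.2, 111.8) [-0.1511  0.1194 -0.0045] roll -13.631 t 19.48
```

Emit:
jog_arm:
  steps:
    - [[-1,-0.04,0.03,0,-1.3],[-1,-0.07,0.06,0,-2.6],[-1,-0.11,0.09,0,-3.9],[-1,-0.15,0.119,0,-5.2],[-1,-0.15,0.119,0,-6.5],[-1,-0.15,0.119,0,-7.8],[-1,-0.15,0.119,0,-9.1],[-1,-0.15,0.119,0,-10.4],[-1,-0.15,0.119,0,-11.7],[-1,-0.15,0.119,0,-13],[-1,-0.15,0.119,0,-13.63],[-1,-0.15,0.119,0,-13.63]]

```text
time_s: 20.98
eef_pos: [0.4373, -0.1422, 0.1952]
tcp_rot: [[-0.37, 0.929, -0.003], [0.929, 0.37, 0.002], [0.003, -0.002, -1.0]]
force: [-0.1, 0.1, 0.5]
grip_width: 0.0943
```

```bash
python3 - <<'E'
from h import *
W=cloud(shot('wrist','w3.png'))
r=meas(W,'oval',(.436,-.1428));sau(W,'round',(.436,-.142),'oval',*r['pot'])
go(.436,-.1428,.045,111.8)
W=cloud(shot('side','s3.png'))
m=meas(W,'round',(.440,.118))
E
python3 -c "
import cv2;b=cv2.imread('pics/s3.png');cv2.imwrite('pics/s3c.png',cv2.resize(b[140:220,200:300],(750,600),interpolation=2))"
```

```text
pot oval [ 435.7 -143.1] ang 113.0 n 889 z 75.2 cost 0.15
sau round [ 434.9 -142.9] ang 0.6 n 573 cost 0.06
GO (0.436, -0.1428, 0.045, 111.8) [-0.0003 -0.0012  0.1505] roll -0.011 t 21.02
pot round [440.9 118.5] ang 0.0 n 128 z 88.3 cost 0.23
```

View pics/s3c.png

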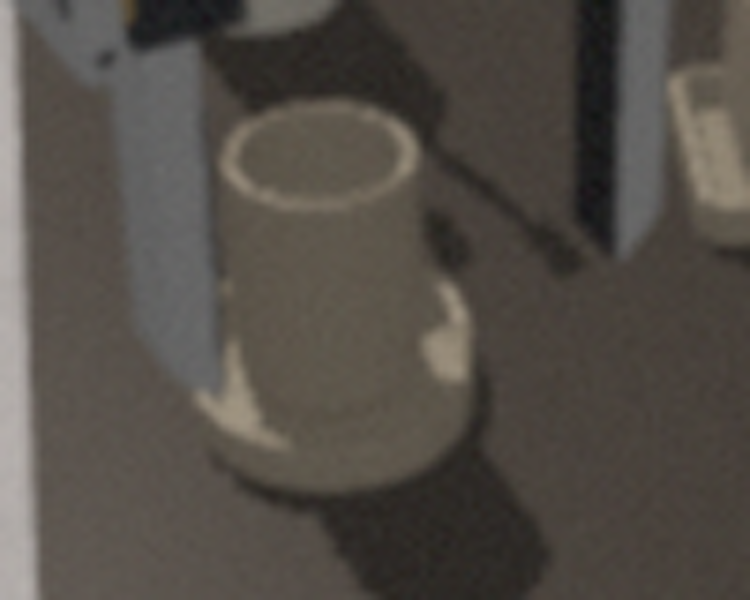

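Emit:
jog_arm:
  steps:
    - [[-1,-0.0005,-0.0012,0.05,-0.08],[-1,-0.0005,-0.0012,0.1,-0.08],[-1,-0.0005,-0.0012,0.14,-0.08],[-1,-0.0005,-0.0012,0.153,-0.08],[-1,-0.0005,-0.0012,0.153,-0.08],[1,-0.0005,-0.0012,0.153,-0.08],[1,-0.0005,-0.0012,0.153,-0.08],[1,-0.0005,-0.0012,0.153,-0.08],[1,-0.0005,-0.0012,0.153,-0.08],[1,-0.0005,-0.0012,0.153,-0.08],[1,-0.0005,-0.0012,0.153,-0.08]]

```text
time_s: 22.45
eef_pos: [0.437, -0.1434, 0.0443]
tcp_rot: [[-0.382, 0.924, 0.001], [0.924, 0.382, -0.0], [-0.0, 0.001, -1.0]]
force: [-0.1, 0.1, 2.6]
grip_width: 0.0531
```

Run:
```python
from h import *
go(.632,-.217,.15,90);go(.632,-.217,.15,112);
W=cloud(shot('top'));m=(abs(W[...,2]-.016)<.004)&(np.hypot(W[...,0]-.438,W[...,1]-.113)<.075)
d=np.hypot(W[...,0]-.440,W[...,1]-.118);m&=d>.036
q=W[m][:,:2];print(len(q),q.min(0),q.max(0))
for c in((.438,.113),(.435,.112),(.445,.118)): sau(W,'oval',c,'round',(.4403,.1182))
```

```text
GO (0.632, -0.217, 0.15, 90) [-0.1425  0.1522 -0.1055] roll 2.804 t 22.45
GO (0.632, -0.217, 0.15, 112) [-0.1425  0.1522 -0.1055] roll 0.054 t 22.45
183 [0.37807853 0.06415181] [0.48509257 0.17673306]
sau oval [440.1 119.5] ang 84.0 n 164 cost 0.19
sau oval [440.1 119.5] ang 84.0 n 164 cost 0.19
sau oval [440.1 119.5] ang 84.0 n 164 cost 0.19
```

Emit:
jog_arm:
  steps:
    - [[1,0,0,-0.03,0],[1,0,0,-0.08,0],[1,-0.02,0.02,-0.1,0],[1,-0.06,0.06,-0.1,0],[1,-0.1,0.105,-0.1,0],[1,-0.135,0.145,-0.1,0],[1,-0.142,0.152,-0.1,0],[1,-0.142,0.152,-0.08,0],[1,-0.142,0.152,-0.06,0],[1,-0.142,0.152,-0.055,0],[1,-0.142,0.152,-0.054,0],[1,-0.142,0.152,-0.054,0]]

```text
time_s: 24.0
eef_pos: [0.6316, -0.2167, 0.0989]
tcp_rot: [[-0.382, 0.924, 0.001], [0.924, 0.382, -0.001], [-0.001, 0.001, -1.0]]
force: [0.3, -0.7, -1.1]
grip_width: 0.0533
```

Emit:
jog_arm:
  steps:
    - [[1,0,0,0.002,0],[1,0,0,0.003,0],[1,0,0,0.004,0],[1,0,0,0.0045,0],[1,0,0,0.0045,0]]

```text
time_s: 24.62
eef_pos: [0.6316, -0.2167, 0.0944]
tcp_rot: [[-0.382, 0.924, 0.001], [0.924, 0.382, -0.001], [-0.001, 0.001, -1.0]]
force: [-1.2, 1.0, 3.3]
grip_width: 0.0534
```

Emit:
jog_arm:
  steps:
    - [[-0.4,0,0,0,0],[-1,0,0,0,0],[-1,0,0,0,0],[-1,0,0,0,0],[-1,0,0,-0.03,0],[-1,0,0,-0.08,0],[-1,0,0,-0.12,0],[-1,0,0,-0.12,0]]

```text
time_s: 25.62
eef_pos: [0.6335, -0.2175, 0.2176]
tcp_rot: [[-0.382, 0.924, 0.007], [0.924, 0.382, -0.003], [-0.006, 0.005, -1.0]]
force: [-0.3, -0.1, -0.4]
grip_width: 0.0937
```

Run:
```python
from h import *
go(.4405,.1183,.2,112)
W=cloud(shot('side'));meas(W,'oval',(.632,-.217),base=.056);sau(W,'round',(.436,-.1425))
W=cloud(shot('top'));sau(W,'round',(.436,-.1425))
```

```text
GO (0.4405, 0.1183, 0.2, 112) [ 0.3842 -0.0503  0.015 ] roll 0.055 t 25.62
pot oval [ 630.2 -216.9] ang 112.2 n 357 z 125.4 cost 0.14
sau round [ 435.3 -142.4] ang 0.6 n 320 cost 0.2
sau round [ 434.2 -142.8] ang 0.9 n 65 cost 0.36
```

Emit:
jog_arm:
  steps:
    - [[-1,0.06,-0.01,0.015,0],[-1,0.12,-0.02,0.015,0],[-1,0.18,-0.025,0.015,0],[-1,0.24,-0.03,0.015,0],[-1,0.3,-0.04,0.015,0],[-1,0.35,-0.045,0.015,0],[-1,0.384,-0.05,0.015,0],[-1,0.384,-0.05,0.015,0],[-1,0.384,-0.05,0.015,0]]

```text
time_s: 26.85
eef_pos: [0.4384, 0.1186, 0.1974]
tcp_rot: [[-0.382, 0.924, -0.002], [0.924, 0.382, -0.001], [-0.0, -0.002, -1.0]]
force: [0.3, 0.5, -0.2]
grip_width: 0.0937
```

Run:
```python
from h import *
W=cloud(shot('wrist'));meas(W,'round',(.4405,.1183));sau(W,'oval',(.44,.1195),'round',(.4405,.1183))
go(.4405,.1183,.05,112)
```

```text
pot round [439.1 119.8] ang 0.2 n 840 z 89.1 cost 0.13
sau oval [440.3 120.4] ang 85.3 n 650 cost 0.09
GO (0.4405, 0.1183, 0.05, 112) [-0.0007  0.0018  0.1476] roll 0.05 t 26.9
```

Emit:
jog_arm:
  steps:
    - [[-1,0,0.0013,0.05,0],[-1,0,0.0013,0.1,0],[-1,0,0.0013,0.135,0],[-1,0,0.0013,0.147,0],[-1,0,0.0013,0.147,0],[1,0,0.0013,0.147,0],[1,0,0.0013,0.147,0],[1,0,0.0013,0.147,0],[1,0,0.0013,0.147,0],[1,0,0.0013,0.147,0],[1,0,0.0013,0.147,0]]

```text
time_s: 28.28
eef_pos: [0.4404, 0.1199, 0.052]
tcp_rot: [[-0.382, 0.924, 0.001], [0.924, 0.382, 0.0], [-0.0, 0.001, -1.0]]
force: [1.0, -0.2, 4.7]
grip_width: 0.0608
```

Run:
```python
from h import *
go(.4353,-.1426,.15,112)
```

```text
GO (0.4353, -0.1426, 0.15, 112) [-0.2407 -0.1048 -0.098 ] roll 0.055 t 28.27
```

Emit:
jog_arm:
  steps:
    - [[1,0,0,-0.03,0],[1,0,0,-0.06,0],[1,-0.05,-0.02,-0.06,0],[1,-0.1,-0.043,-0.06,0],[1,-0.15,-0.065,-0.06,0],[1,-0.2,-0.09,-0.06,0],[1,-0.235,-0.103,-0.06,0],[1,-0.24,-0.105,-0.05,0],[1,-0.24,-0.105,-0.025,0],[1,-0.24,-0.105,-0.01,0],[1,-0.24,-0.105,-0.006,0],[1,-0.24,-0.105,-0.006,0]]

```text
time_s: 29.78
eef_pos: [0.434, -0.1413, 0.0572]
tcp_rot: [[-0.382, 0.924, -0.001], [0.924, 0.382, 0.001], [0.001, -0.001, -1.0]]
force: [-0.3, 0.2, -1.4]
grip_width: 0.0606
```

Run:
```python
from h import *
go(.435,-.1418,.052,112.4)
```

```text
GO (0.435, -0.1418, 0.052, 112.4) [-0.0008  0.0007  0.0052] roll 0.01 t 29.77
```

Emit:
jog_arm:
  steps:
    - [[1,0,0,0.002,0],[1,0,0,0.004,0],[1,0,0,0.005,0],[1,0,0,0.0055,0],[1,0,0,0.0055,0]]

```text
time_s: 30.4
eef_pos: [0.4345, -0.1421, 0.0527]
tcp_rot: [[-0.382, 0.924, 0.001], [0.924, 0.382, 0.0], [-0.0, 0.001, -1.0]]
force: [-1.6, 2.2, 5.5]
grip_width: 0.0611
```

Emit:
jog_arm:
  steps:
    - [[-0.5,0,0,0,0],[-1,0,0,0,0],[-1,0,0,0,0],[-1,0,0,-0.03,0],[-1,0,0,-0.09,0],[-1,0,0,-0.15,0],[-1,0,0,-0.15,0],[-1,0,0,-0.15,0]]

```text
time_s: 31.4
eef_pos: [0.4338, -0.1419, 0.2013]
tcp_rot: [[-0.382, 0.924, -0.001], [0.924, 0.382, 0.0], [0.001, -0.001, -1.0]]
force: [-0.2, -0.3, -0.8]
grip_width: 0.0942
```

Run:
```python
from h import *
for n in('wrist','side'):
    W=cloud(shot(n));r=meas(W,'round',(.435,-.1425));sau(W,'round',(.435,-.1425),'round',*r['pot'])
W=cloud(shot('side'));r=meas(W,'oval',(.631,-.217),base=.056);sau(W,'oval',(.440,.1195))
W=cloud(shot('top'));sau(W,'oval',(.440,.1195))
go(.6308,-.2168,.215,112.3)
```

```text
pot round [ 432.1 -139.5] ang 0.3 n 823 z 89.2 cost 0.13
sau round [ 434.9 -143.1] ang 0.5 n 521 cost 0.06
pot round [ 433.7 -140.3] ang 0.4 n 249 z 89.3 cost 0.18
sau round [ 435.2 -142. ] ang 0.0 n 240 cost 0.2
pot oval [ 630.3 -216.9] ang 111.6 n 352 z 125.5 cost 0.17
sau oval [441.7 119.6] ang 82.8 n 96 cost 0.19
sau oval [439.9 119.6] ang 83.6 n 176 cost 0.33
GO (0.6308, -0.2168, 0.215, 112.3) [-0.1448  0.1538 -0.0155] roll 0.017 t 31.6
```

The round pot is about 3 mm off centre, so I'll regrasp it and nudge it.

Emit:
jog_arm:
  steps:
    - [[-1,0,0,0.05,0],[-1,0,0,0.1,0],[-1,0,0,0.14,0],[-1,0,0,0.15,0],[-1,0,0,0.15,0],[1,0,0,0.15,0],[1,0,0,0.15,0],[1,0,0,0.15,0],[1,0,0,0.15,0],[1,0,0,0.15,0],[1,0,0,0.146,0],[1,0,0,0.144,0]]

```text
time_s: 33.1
eef_pos: [0.434, -0.142, 0.0579]
tcp_rot: [[-0.382, 0.924, -0.001], [0.924, 0.382, 0.0], [0.0, -0.001, -1.0]]
force: [0.2, 0.3, -2.2]
grip_width: 0.0611
```

Emit:
jog_arm:
  steps:
    - [[1,-0.0035,0.001,0,0],[1,-0.0035,0.001,0,0],[1,-0.0035,0.001,0.003,0],[1,-0.0035,0.001,0.005,0],[1,-0.0035,0.001,0.006,0],[1,-0.0035,0.001,0.006,0]]

```text
time_s: 33.85
eef_pos: [0.4364, -0.1449, 0.0526]
tcp_rot: [[-0.382, 0.924, -0.0], [0.924, 0.382, -0.0], [0.0, -0.0, -1.0]]
force: [-1.6, 0.3, 4.4]
grip_width: 0.0613
```

Emit:
jog_arm:
  steps:
    - [[-0.5,0,0,0,0],[-1,0,0,0,0],[-1,0,0,0,0],[-1,0,0,-0.03,0],[-1,0,0,-0.09,0],[-1,0,0,-0.15,0],[-1,0,0,-0.15,0],[-1,0,0,-0.15,0]]

```text
time_s: 34.85
eef_pos: [0.4361, -0.1447, 0.2013]
tcp_rot: [[-0.382, 0.924, -0.001], [0.924, 0.382, 0.0], [0.001, -0.001, -1.0]]
force: [1.2, -0.0, -1.1]
grip_width: 0.0938
```

Run:
```python
from h import *
for n in('wrist','side'):
    W=cloud(shot(n,n+'9.png'));r=meas(W,'round',(.435,-.1425));sau(W,'round',(.435,-.1425),'round',*r['pot'])
go(.6308,-.2168,.215,112.3)
```

```text
pot round [ 433.6 -142.1] ang 0.7 n 828 z 89.1 cost 0.12
sau round [ 434.9 -143.1] ang 0.0 n 512 cost 0.06
pot round [ 435.  -142.8] ang 0.0 n 247 z 89.2 cost 0.18
sau round [ 435.3 -142. ] ang 0.8 n 245 cost 0.23
GO (0.6308, -0.2168, 0.215, 112.3) [-0.1415  0.153  -0.0156] roll 0.017 t 34.95
```

View pics/wrist9.png

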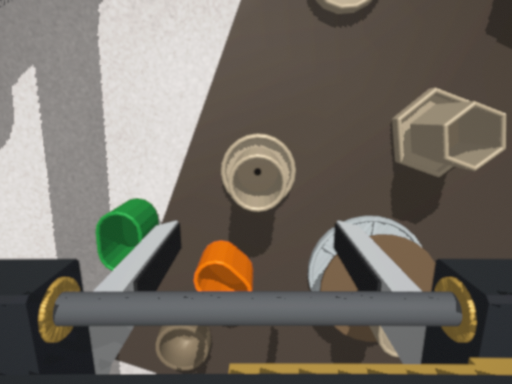

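The round pot now sits centred in its saucer (258,172). Next is the oval pot on the wheel.

Emit:
jog_arm:
  steps:
    - [[-1,-0.05,0.05,-0.015,0],[-1,-0.1,0.1,-0.015,0],[-1,-0.135,0.145,-0.015,0],[-1,-0.1415,0.153,-0.015,0],[-1,-0.1415,0.153,-0.015,0],[-1,-0.1415,0.153,-0.015,0]]

```text
time_s: 35.7
eef_pos: [0.6304, -0.2167, 0.2157]
tcp_rot: [[-0.382, 0.924, -0.003], [0.924, 0.382, 0.001], [0.002, -0.002, -1.0]]
force: [-0.1, -0.3, -0.0]
grip_width: 0.0944
```

Run:
```python
from h import *
W=cloud(shot('wrist'));r=meas(W,'oval',(.631,-.217),base=.056)
go(.6305,-.2168,.0945,112)
```

```text
pot oval [ 630.2 -216.4] ang 112.8 n 1048 z 125.1 cost 0.14
GO (0.6305, -0.2168, 0.0945, 112) [-0.0003  0.0002  0.122 ] roll 0.054 t 35.75
```

Emit:
jog_arm:
  steps:
    - [[-1,0,0,0.04,0],[-1,0,0,0.08,0],[-1,0,0,0.11,0],[-1,0,0,0.121,0],[-1,0,0,0.121,0],[1,0,0,0.121,0],[1,0,0,0.121,0],[1,0,0,0.121,0],[1,0,0,0.121,0],[1,0,0,0.121,0],[1,0,0,0.121,0]]

```text
time_s: 37.12
eef_pos: [0.6322, -0.2174, 0.0962]
tcp_rot: [[-0.382, 0.924, 0.0], [0.924, 0.382, -0.0], [-0.0, 0.0, -1.0]]
force: [0.4, 0.0, 1.0]
grip_width: 0.0532
```

Run:
```python
from h import *
go(.4406,.1197,.1,84)
```

```text
GO (0.4406, 0.1197, 0.1, 84) [ 0.3847 -0.0484 -0.0039] roll 3.554 t 37.12
```

Emit:
jog_arm:
  steps:
    - [[1,0,0,-0.03,0],[1,0,0,-0.06,0],[1,0.05,-0.006,-0.06,0.6],[1,0.1,-0.012,-0.06,1.2],[1,0.15,-0.018,-0.06,1.8],[1,0.2,-0.024,-0.06,2.4],[1,0.25,-0.03,-0.06,3],[1,0.3,-0.036,-0.06,3.6],[1,0.35,-0.043,-0.06,3.6],[1,0.38,-0.048,-0.06,3.6],[1,0.3835,-0.0483,-0.04,3.6],[1,0.3835,-0.0483,0.0,3.6]]

```text
time_s: 38.62
eef_pos: [0.4421, 0.1195, 0.0964]
tcp_rot: [[0.109, 0.994, 0.004], [0.994, -0.109, 0.0], [0.001, 0.004, -1.0]]
force: [0.6, -0.5, -3.1]
grip_width: 0.053
```

Emit:
jog_arm:
  steps:
    - [[1,0,0,0.025,0],[1,0,0,0.04,0],[1,0,0,0.043,0],[1,0,0,0.043,0]]

```text
time_s: 39.12
eef_pos: [0.4411, 0.1186, 0.0531]
tcp_rot: [[0.111, 0.994, -0.0], [0.994, -0.111, -0.0], [-0.0, -0.0, -1.0]]
force: [-0.7, 0.1, -1.5]
grip_width: 0.0531
```

Run:
```python
from h import *
go(.4412,.1185,.0462,83.6)
```

```text
GO (0.4412, 0.1185, 0.0462, 83.6) [-0.0001  0.0001  0.0069] roll 0.005 t 39.12
```

Emit:
jog_arm:
  steps:
    - [[1,0,0,0.003,0],[1,0,0,0.005,0],[1,0,0,0.006,0],[1,0,0,0.007,0],[1,0,0,0.007,0]]

```text
time_s: 39.75
eef_pos: [0.4412, 0.1182, 0.0464]
tcp_rot: [[0.111, 0.994, 0.0], [0.994, -0.111, -0.001], [-0.001, 0.0, -1.0]]
force: [-0.7, -2.0, 2.3]
grip_width: 0.0527
```

Emit:
jog_arm:
  steps:
    - [[-0.4,0,0,0,0],[-1,0,0,0,0],[-1,0,0,0,0],[-1,0,0,0,0],[-1,0,0,-0.03,0],[-1,0,0,-0.09,0],[-1,0,0,-0.15,0],[-1,0,0,-0.15,0],[-1,0,0,-0.15,0]]

```text
time_s: 40.88
eef_pos: [0.4404, 0.1186, 0.1954]
tcp_rot: [[0.111, 0.994, -0.001], [0.994, -0.111, -0.0], [-0.0, -0.001, -1.0]]
force: [0.3, -0.4, -0.8]
grip_width: 0.0941
```

Run:
```python
from h import *
for n in('wrist','side'):
    W=cloud(shot(n,n+'10.png'));r=meas(W,'oval',(.4406,.1195));sau(W,'oval',(.4406,.1195),'oval',*r['pot'])
```

```text
pot oval [440.3 119. ] ang 83.9 n 882 z 75.1 cost 0.14
sau oval [439.7 120.6] ang 83.0 n 664 cost 0.08
pot oval [441.8 117.1] ang 84.6 n 123 z 74.6 cost 0.18
sau oval [441.7 120.1] ang 84.4 n 91 cost 0.12
```

View pics/wrist10.png

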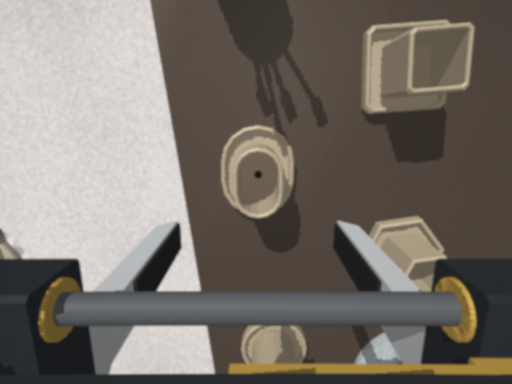

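Emit:
jog_arm:
  steps:
    - [[-1,-0.03,0,-0.06,0],[-1,-0.09,-0.05,-0.08,0],[-1,-0.15,-0.1,-0.08,0],[-1,-0.15,-0.12,-0.08,0],[-1,-0.15,-0.12,-0.08,0],[-1,-0.15,-0.12,-0.08,0]]

```text
time_s: 41.72
eef_pos: [0.3053, -0.0169, 0.2752]
tcp_rot: [[0.111, 0.994, -0.001], [0.994, -0.111, 0.001], [0.001, -0.001, -1.0]]
force: [0.6, 0.3, -0.6]
grip_width: 0.0941
```

Run:
```python
from h import *
C={'square':(.627,.2227),'hex':(.622,-.0143),'round':(.435,-.1425),'oval':(.4406,.1195)}
for n in('top','side'):
    W=cloud(shot(n,n+'11.png'));print(n)
    for k,c in C.items():
        try: r=meas(W,k,c);sau(W,k,c,k,*r['pot'])
        except Exception as e: print(k,e)
b=cv2.imread('pics/side11.png')[50:370,140:450];cv2.imwrite('pics/f.png',cv2.resize(b,(580,599),interpolation=3))
```

```text
top
pot square [627.4 220.6] ang 87.7 n 152 z 81.2 cost 0.22
sau square [627.  222.3] ang 87.8 n 153 cost 0.24
pot hex [620.4 -15.4] ang 2.5 n 136 z 85.5 cost 0.16
sau hex [621.9 -15.4] ang 3.4 n 130 cost 0.22
pot round [ 433.4 -140.9] ang 0.6 n 95 z 91.4 cost 0.13
sau round [ 434.8 -142.1] ang 0.1 n 58 cost 0.24
pot oval [440.4 117.1] ang 85.5 n 138 z 77.4 cost 0.18
sau oval [439.9 119.3] ang 83.5 n 182 cost 0.29
side
pot square [625.9 220.6] ang 88.8 n 116 z 78.7 cost 0.27
sau square [625.7 222. ] ang 86.8 n 75 cost 0.17
pot hex [620.1 -15.1] ang 1.7 n 174 z 82.7 cost 0.17
sau hex [621.8 -13.6] ang 2.8 n 165 cost 0.13
pot round [ 435.  -142.7] ang 0.3 n 243 z 89.2 cost 0.14
sau round [ 435.4 -142.1] ang 0.3 n 244 cost 0.2
pot oval [441.9 117.2] ang 83.9 n 131 z 74.4 cost 0.23
sau oval [441.8 120.2] ang 84.3 n 82 cost 0.05
```

View pics/f.png

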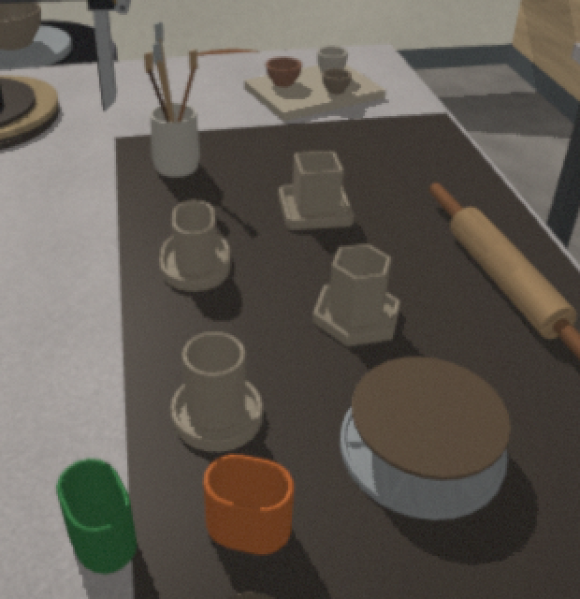

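All four pots stand upright in their own saucers: square (318,190), hex (360,290), oval (195,245) and round (215,385). Nothing else has moved, so I'm handing it in.

```bash
python3 -c "
from workcell import env
print(env.sign_off())"
```

```text
the job is handed in; nothing more can be done
None
```

All four planters now stand upright in the saucers of their own shape, and I handed the job in at about 42 s. I swapped hex with square and then oval with round, resting one of each pair on the banding wheel. Each planter was lowered to light contact before release; the largest force in the arm's reports was about 6 N.

Distances and angles in the last camera checks, between each planter and its saucer:

| Planter | Off centre | Angle difference |
|---|---|---|
| Square | about 1.5 mm | under 2° |
| Hex | about 1.5–2 mm | about 1° |
| Round | about 1–2 mm | not applicable |
| Oval | about 2–3 mm along its length | at most 2° |

- **Corrected:** the round planter was about 3 mm off after its first placing, so I regrasped and centred it.
- **Left as is:** I did not correct the oval's 2–3 mm offset.
- **Camera disagreement:** the cameras differ by 1–2 mm from each other, which is within their calibration.
- **Left alone:** the saucers measured where they started. In the last picture, the tool jar and the green and orange look-alikes had not moved.

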